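# Index the rotary assembly table to its next station

## Task

The contact set at the yellow pointer of the blue rotary table is finished. Take the blue table's red handle and turn the table exactly one station (a sixth of a turn) clockwise, seen from above, so that it clicks home with the next copper-topped set at the pointer, then let go and move clear. Do not run well past that station or turn it back towards the one before, and leave the grey rotary table where it is.

Things in the scene. Friction and masses are not known exactly. Their poses are not given: they have to be found in the camera images.
- dial (a joint): Turn of the blue rotary table on its fixed base, rad, axis vertical. 0 is the station where it starts; grows clockwise seen from above; the next station is +1.047. A spring detent holds each station: it resists with up to about 4 N at the handle until half-way (30 degrees), then pulls the plate on into the next station. Damped: it does not spin on when released.
- dial_handle (a point): Middle of the red grip of the blue table's handle: upright, round, 26 mm in diameter, 55 mm tall, on a thin stud fixed to the plate 85 mm from its axis. This point is on the grip's centre line, 48 mm above the plate's top face (108 mm above the bench); the red runs from 27 mm below to 28 mm above it. Turns with the plate; z up.
- dial_pivot (a point): Centre of the blue round plate (216 mm across), on the turning axis in its top face, 60 mm above the bench; z up. 16 mm hub here. Six nests on a 72 mm radius carry brown contact sets, up to 21 mm above the plate: three with white covers (finished), three with bare copper straps. The fixed yellow pointer stands outside the rim, 70 mm tall and, at the start, roughly opposite the handle.
- spare (a joint): Turn of the other rotary table (grey plate, black switch blocks with green dots; same size, same red handle), rad, 0 at the station where it starts, growing clockwise. To be left at 0.

How it is judged:
By the outcome, as a careful person would: the job done as asked, in the order asked, and still so for the second after the job is handed in, with the robot touching nothing.
It also fails if it takes over 35 s, if anything falls off the work surface, if the arm or the gripper's body presses on something with over 40 N, if the wrist force passes 120 N, or if a joint passes its speed limit or range.

## Robot

A 6-joint arm with a two-finger parallel gripper is mounted at the origin on the work surface. World frame = base frame: x ahead of the robot, y to its left, z up, the work surface at z = 0. Lengths are in m, angles in rad, forces in N, time in s.
With the tool pointing down it reaches from about 0.35 to 0.975 m from the base axis. Payload 4.9 kg.
Tool frame: the origin (TCP) lies at the very end of the fingers, on their centre line; the grasp point (between the pads) lies 19 mm behind it (ctrl.grip_point_offset is the distance from the TCP to the grasp point, in m); z points along the fingers, y is the line along which they close (so a half turn about z gives the same grasp; the last joint's range is limited). The gripper opens to 85 mm and grips with 20 to 120 N. Pads are 22 mm wide; open, the fingers measure 114 mm over their backs; the gripper's body (76 mm by 85 mm) begins 54 mm behind the grasp point. The pads swing forward as they close: fully open they stand 13 mm farther back than shut.
Start: joints at [1.22, 0.053, 1.613, -0, 1.476, -0.119], TCP at [0.144, 0.608, 0.231] pointing down, gripper open.
Joint ranges: [-3.01, 3.01], [-1.01, 2.22], [0.06, 2.58], [-1.02, 4.17], [0.09, 2.62], [-3.14, 3.14]. Speed limits (rad/s): [2.57, 2.57, 3.14, 3.14, 3.14, 3.14].

## Interface

Orientations are given as a rotation vector (axis times angle).
In Python, from station import ctrl gives the robot as it stands.
- The arm moves only by the tool send_rows, never from a script. Its argument "rows" is a list of rows, each a list of 3 entries, a list of its own where there are three numbers: the finger opening in cm, from 0 to 8.54, then the shift along the tool's x, y, z in cm, then the turn about the tool's z in degrees. A call has 1 to 10 rows; each row shifts and turns the commanded pose from where the row before left it, along the tool's axes as they then stand; what a row does not reach is not made up. A row lasts 1/8 s, in which the tool goes at most 62.5 mm and 10.7 degrees, less where a joint would pass 70% of its speed; a pose out of reach is approached as far as the arm can. A call with a gripper value outside its range is refused whole. The fingers move at their own pace and stop on an object; "newtons" is the grip in N (left out, the last holds). Time passes only in rows, so rows that do not move let the fingers close. It gives the time, the measured TCP pose, the force, the opening and the grip force at its end, in the units of the state.
- ctrl.get_obs(): the state, without advancing time (a new reading comes with each control period).
- ctrl.get_image(name): name is "side" or "top" or "wrist"; returns a dict with "frame" (384x512x3 uint8, red, green, blue), "range_z" (384x512 float32, m along the optical axis (not along the pixel's ray), 0 where there is no reading), "fx", "fy", "cx", "cy" (pixels), "cam_to_world" (4x4, takes a point from camera to world coordinates). Camera axes: x right, y down, z forward; pixel columns grow to the right and rows downward; lengths in m; the calibration is good to about 2 mm. A picture is of the moment at which its call begins.
- ctrl.finish_job(): hands the job in; it is judged then, once.
The state is a dict: "t": time; "q": joint angles; "dq": joint speeds; "effort": joint torques, N m; "tool_pos": TCP position; "tool_rot": TCP orientation; "contact_force": force on the tool from outside, world axes, zero at the start; "wrist_torque": the same for the moment, N m; "opening": finger opening in m; "grip_force": force on a finger pad.
Only numpy, scipy, OpenCV 4.12 (cv2) and the standard library are available. Lean on these libraries where they do the work, as an engineer would, in place of code of your own. Each camera call takes 0.05 s, during which the arm holds its last target. There are 200 camera calls.

## Working session

There is one attempt and no reset: what is moved stays moved. The work goes in short steps, Python scripts to look and compute and a tool call to move; the robot and the scene stay as the last step left them, time stands still between calls to the robot, and variables do not carry over. Pictures are saved under pics/ and viewed, at most 10 in all, crops included, and the job is handed in when it is done.

Besides the shell and the picture viewer there is one more tool, called after "Call:" as a command line: name --argument value ..., lists and objects as JSON in quotes. send_rows: Moves the arm, as the interface text tells. Its arguments: {"type":"object","properties":{"rows":{"type":"array","items":{"type":"array"}},"newtons":{"type":"number"}},"required":["rows"]}

```bash
mkdir -p pics
cat > h.py <<'E'
import numpy as np,cv2
from station import ctrl
from scipy.spatial.transform import Rotation as R
def pts(im):
    z=im["range_z"];v,u=np.indices(z.shape)
    p=np.stack([(u-im["cx"])/im["fx"]*z,(v-im["cy"])/im["fy"]*z,z],-1)
    M=im["cam_to_world"];return p@M[:3,:3].T+M[:3,3]
E
python3 - <<'E'
from h import *
o=ctrl.get_obs();print(o["tool_pos"],R.from_rotvec(o["tool_rot"]).as_matrix().round(3),o["t"])
ims={n:ctrl.get_image(n) for n in("top","side")}
cv2.imwrite("pics/a.png",cv2.cvtColor(cv2.resize(np.vstack([ims["top"]["frame"],ims["side"]["frame"]]),(450,600*450//450),interpolation=cv2.INTER_AREA) if 0 else ims["top"]["frame"],cv2.COLOR_RGB2BGR))
cv2.imwrite("pics/b.png",cv2.cvtColor(ims["side"]["frame"],cv2.COLOR_RGB2BGR))
for n,im in ims.items():
    h=cv2.cvtColor(im["frame"],cv2.COLOR_RGB2HSV);P=pts(im)
    H,S,V=h[...,0],h[...,1],h[...,2]
    for c,m in dict(red=((H<6)|(H>174))&(S>150)&(V>80),yel=(H>20)&(H<35)&(S>150)&(V>100),blue=(H>98)&(H<125)&(S>100)&(V>50)).items():
        k,l,s,ce=cv2.connectedComponentsWithStats(m.astype(np.uint8))
        for i in range(1,k):
            if s[i,4]>25:
                q=P[(l==i)&(im["range_z"]>0)]
                if len(q): print(n,c,s[i],np.median(q,0).round(3),q.min(0).round(3),q.max(0).round(3))
E
```

```text
[0.1433635  0.60769868 0.2300536 ] [[-0.973  0.23  -0.001]
 [ 0.23   0.973 -0.002]
 [ 0.    -0.002 -1.   ]] 0.0
top red [209  62  23  39 390] [0.849 0.096 0.024] [0.801 0.07  0.001] [0.906 0.123 0.03 ]
top red [470 159  42  23 302] [ 0.629 -0.54   0.017] [ 0.608 -0.586  0.002] [ 0.66  -0.496  0.022]
top red [111 182  13  13 127] [0.563 0.283 0.136] [0.552 0.272 0.   ] [0.599 0.351 0.141]
top red [300 191  13  13 123] [ 0.549 -0.098  0.136] [ 0.538 -0.11   0.114] [ 0.561 -0.087  0.139]
top yel [476 151  36  16 248] [ 0.664 -0.55   0.017] [ 0.644 -0.589  0.009] [ 0.68  -0.507  0.021]
top yel [207 220  14  13 108] [0.493 0.095 0.066] [0.479 0.083 0.001] [0.509 0.118 0.073]
top yel [375 252  12  11  91] [ 0.432 -0.263  0.068] [ 0.419 -0.295 -0.002] [ 0.442 -0.254  0.074]
top blue [ 121  150   96   94 4464] [0.554 0.187 0.061] [0.454 0.092 0.055] [0.664 0.306 0.088]
side red [107 100  13   7  34] [ 0.506  1.403 -0.139] [ 0.47   1.377 -0.351] [ 0.629  2.099 -0.136]
side red [130 100  12   5  32] [ 0.608  1.384 -0.141] [ 0.581  1.36  -0.147] [ 0.637  1.412 -0.136]
side red [201 127  11  23 195] [0.56  0.275 0.115] [0.551 0.269 0.047] [0.629 0.469 0.137]
side red [319 172  36  10 309] [0.846 0.09  0.019] [0.8   0.07  0.002] [0.893 0.117 0.028]
side red [279 207  15  31 378] [ 0.544 -0.107  0.119] [ 0.537 -0.113  0.085] [ 0.56  -0.089  0.137]
side yel [207 194  13  30 310] [0.488 0.088 0.036] [ 0.478  0.081 -0.001] [0.519 0.132 0.072]
side yel [268 335  22  42 689] [ 0.428 -0.268  0.042] [ 0.419 -0.277 -0.002] [ 0.467 -0.22   0.071]
side blue [178 152  40  46 531] [0.489 0.174 0.06 ] [0.451 0.119 0.05 ] [0.593 0.297 0.062]
side blue [216 153  47  46 802] [0.571 0.126 0.06 ] [0.509 0.09  0.049] [0.659 0.267 0.062]
side blue [176 161  15  18  86] [0.477 0.256 0.06 ] [0.454 0.211 0.059] [0.505 0.284 0.062]
```

View pics/a.png

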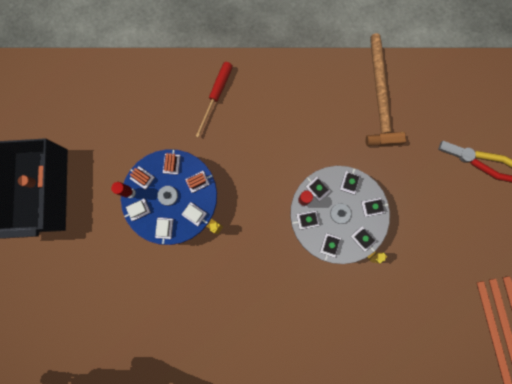

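View pics/b.png

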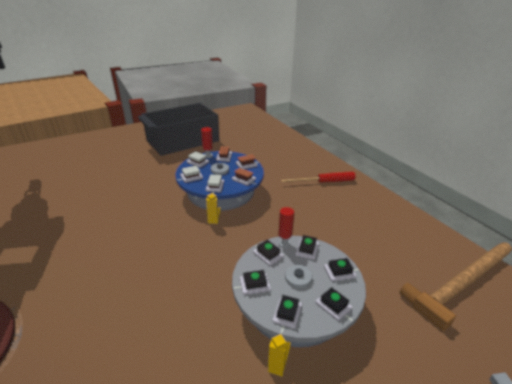

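The top view shows the blue table at about (168,196), its handle at (118,188) and the pointer at (213,226). The finished set is at (193,213) and the next copper set at (197,181), so clockwise is the right direction. The side view shows the same layout, with the grey table nearer the camera.

```bash
cat >> h.py <<'E'
def handle(im,near=(.56,.28)):
    h=cv2.cvtColor(im["frame"],cv2.COLOR_RGB2HSV);P=pts(im);H,S,V=h[...,0],h[...,1],h[...,2]
    m=((H<6)|(H>174))&(S>130)&(V>60)&(abs(P[...,2]-.137)<.006)&(np.hypot(P[...,0]-near[0],P[...,1]-near[1])<.05)
    c=cv2.minEnclosingCircle(P[m][:,:2].astype(np.float32)) if m.sum()>5 else None
    return c,P[m].mean(0),m.sum()
def toplane(im,uv,z):
    M=im["cam_to_world"];d=M[:3,:3]@[(uv[0]-im["cx"])/im["fx"],(uv[1]-im["cy"])/im["fy"],1];return M[:3,3]+d*(z-M[2,3])/d[2]
def plate(im):
    h=cv2.cvtColor(im["frame"],cv2.COLOR_RGB2HSV);H,S,V=h[...,0],h[...,1],h[...,2]
    m=((H>98)&(H<125)&(S>100)&(V>50)).astype(np.uint8)
    k,l,s,_=cv2.connectedComponentsWithStats(m);i=1+s[1:,4].argmax()
    c=max(cv2.findContours((l==i).astype(np.uint8),0,1)[0],key=cv2.contourArea)
    e=cv2.fitEllipse(cv2.convexHull(c));return toplane(im,e[0],.06),e
def detail(near=(.56,.28)):
    o=ctrl.get_obs();M=R.from_rotvec(o["tool_rot"]).as_matrix();print("tcp",o["tool_pos"].round(4) if hasattr(o["tool_pos"],"round") else o["tool_pos"]);print(M.round(3).tolist());return o["tool_pos"],M
E
python3 - <<'E'
from h import *
im=ctrl.get_image("top");p,e=plate(im);c,m,n=handle(im)
print(p,e);print(c,m,n,handle(ctrl.get_image("side")))
for hh in (np.array(c[0]),):
    d=hh-p[:2];print(np.hypot(*d),np.degrees(np.arctan2(d[1],d[0])))
t,M=detail();g=np.array([*c[0],.15]);print("tool-axis shift cm",M.T@(g-t)*100)
E
```

```text
[0.55661949 0.19801099 0.06      ] ((168.5751495361328, 196.655029296875), (93.3128890991211, 96.58484649658203), 50.18244171142578)
((0.5636311173439026, 0.28407660126686096), 0.013092657551169395) [0.56367852 0.28311398 0.13605299] 127 (((0.5643203854560852, 0.28258606791496277), 0.01359900739043951), array([0.56297528, 0.28079733, 0.1348096 ]), np.int64(47))
0.08635075554945566 85.34248804504972
tcp [0.1434 0.6079 0.2305]
[[-0.973, 0.23, -0.0], [0.23, 0.973, -0.001], [0.0, -0.001, -1.0]]
tool-axis shift cm [-48.33679882 -21.85424306   8.07093996]
```

Call:
send_rows --rows '[[5.5, [-4.8, -2.2, 0], 0], [5.5, [-4.8, -2.2, 0], 0], [5.5, [-4.8, -2.2, 0], 0], [5.5, [-4.8, -2.2, 0], 0], [5.5, [-4.8, -2.2, 0], 0], [5.5, [-4.8, -2.2, 0], 0], [5.5, [-4.8, -2.2, 0], 0], [5.5, [-4.8, -2.2, 0], 0], [5.5, [-4.8, -2.2, 0], 0], [5.5, [-4.8, -2.2, 0], 0]]' --newtons 25

```text
t: 1.45
tool_pos: [0.5613, 0.2826, 0.2311]
tool_rot: [-0.363, -3.12, -0.0]
contact_force: [1.4, 1.2, -0.6]
opening: 0.0548
grip_force: 0.0
```

Call:
send_rows --rows '[[5.5, [0, 0, 0], 10.5], [5.5, [0, 0, 0], 10.5], [5.5, [0, 0, 0], 10.5], [5.5, [0, 0, 0], 10.5], [5.5, [0, 0, 0], 10.5], [5.5, [0, 0, 0], 10.5], [5.5, [0, 0, 0], 10.5], [5.5, [0, 0, 0], 10], [5.5, [0, 0, 0], 0], [5.5, [0, 0, 0], 0]]'

```text
t: 2.7
tool_pos: [0.5601, 0.2839, 0.2311]
tool_rot: [-2.346, -2.089, 0.0]
contact_force: [0.2, 0.6, -0.2]
opening: 0.0547
grip_force: 0.0
```

Run:
```python
from h import *
im=ctrl.get_image("wrist");cv2.imwrite("pics/w.png",cv2.cvtColor(im["frame"],cv2.COLOR_RGB2BGR))
t,M=detail();r=handle(im);print(r)
s=handle(ctrl.get_image("side"));print(s)
print(M.T@(np.array([*r[0][0],.093])-t)*100, ctrl.get_obs()["opening"],ctrl.get_obs()["q"])
```

```text
tcp [0.5601 0.2839 0.2312]
[[0.116, 0.993, -0.0], [0.993, -0.116, -0.0], [-0.0, -0.0, -1.0]]
(((0.5624627470970154, 0.28525981307029724), 0.012716202065348625), array([0.56249862, 0.28599428, 0.1365083 ]), np.int64(600))
(((0.5642521977424622, 0.28272905945777893), 0.012761265970766544), array([0.5630785 , 0.28040689, 0.13502658]), np.int64(46))
[ 0.16796407  0.21656805 13.81826549] 0.05501222651956878 [3.50627270e-01 5.98017326e-02 1.60566084e+00 5.65948366e-05
 1.47629703e+00 4.67462736e-01]
```

View pics/w.png

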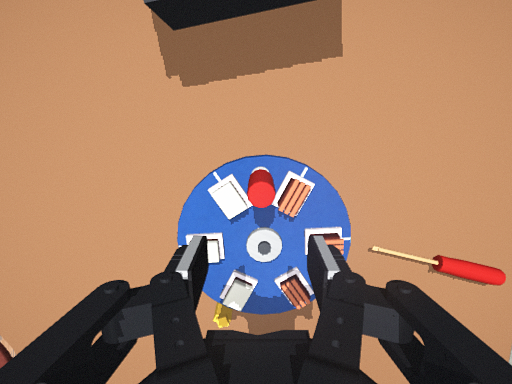

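The wrist view shows the handle at (261,188), centred between the fingers and clear of the sets. I'll descend and grip.

Call:
send_rows --rows '[[5.5, [0.1, 0.3, 2.8], 0], [5.5, [0, 0, 2.8], 0], [5.5, [0, 0, 2.8], 0], [5.5, [0, 0, 2.7], 0], [5.5, [0, 0, 2.7], 0], [5.5, [0, 0, 0], 0]]'

```text
t: 3.55
tool_pos: [0.5613, 0.2838, 0.0904]
tool_rot: [-2.346, -2.086, 0.008]
contact_force: [0.8, -0.0, 0.0]
opening: 0.0552
grip_force: 0.0
```

Call:
send_rows --rows '[[1.5, [0, 0, 0], 0], [1.5, [0, 0, 0], 0], [1.5, [0, 0, 0], 0], [1.5, [0, 0, 0], 0], [1.5, [0, 0, 0], 0], [1.5, [0, 0, 0], 0]]' --newtons 30

```text
t: 4.3
tool_pos: [0.5642, 0.285, 0.0954]
tool_rot: [2.348, 2.086, 0.004]
contact_force: [-2.0, 0.3, 6.3]
opening: 0.0251
grip_force: 31.4
```

Call:
send_rows --rows '[[1.5, [0, 0, 0], -1.5], [1.5, [-0.03, 0.74, 0], 5], [1.5, [-0.03, 0.74, 0], 5], [1.5, [-0.03, 0.74, 0], 5], [1.5, [-0.03, 0.74, 0], 5], [1.5, [-0.03, 0.74, 0], 5], [1.5, [-0.03, 0.74, 0], 5], [1.5, [-0.03, 0.74, 0], 5], [1.5, [0, 0, 0], 0], [1.5, [0, 0, 0], 0]]'

```text
t: 5.55
tool_pos: [0.6118, 0.2666, 0.0954]
tool_rot: [-2.848, -1.321, -0.008]
contact_force: [1.7, 6.4, 4.2]
opening: 0.025
grip_force: 31.5
```

Run:
```python
from h import *
t,M=detail();p=np.array([.5566,.198]);d=t[:2]-p;print(np.hypot(*d),np.degrees(np.arctan2(d[1],d[0])),np.degrees(np.arctan2(M[1,1],M[0,1])))
im=ctrl.get_image("side");cv2.imwrite("pics/c.png",cv2.cvtColor(im["frame"][90:270,120:360].repeat(3,0).repeat(3,1),cv2.COLOR_RGB2BGR))
```

```text
tcp [0.6118 0.2666 0.0954]
[[0.646, 0.763, 0.004], [0.763, -0.646, 0.004], [0.006, 0.001, -1.0]]
0.0880544010670025 51.192147741073605 -40.24159284345929
```

View pics/c.png

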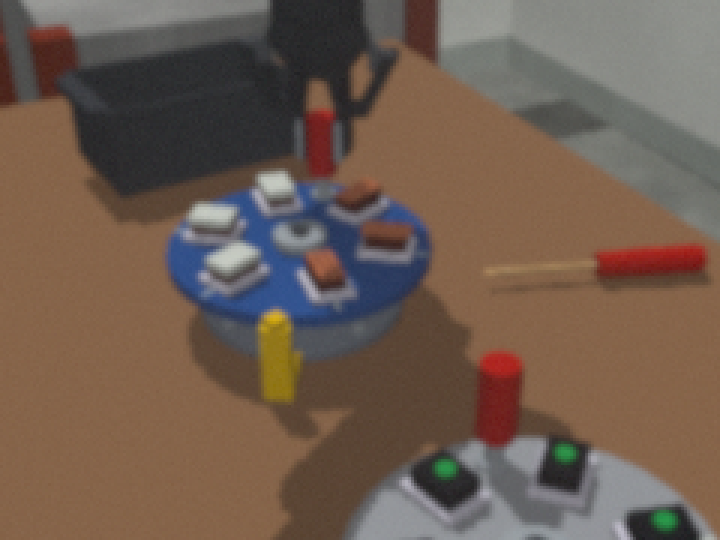

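The handle is held and the table is past half-way: it has turned about 34°, and the copper set is coming up to the pointer.

Call:
send_rows --rows '[[1.5, [-0.05, 0.74, 0], 5], [1.5, [-0.05, 0.74, 0], 5], [1.5, [-0.05, 0.74, 0], 5], [1.5, [-0.05, 0.74, 0], 5], [1.5, [-0.05, 0.74, 0], 5], [1.5, [0, 0, 0], 0], [1.5, [0, 0, 0], 0], [1.5, [0, 0, 0], 0]]'

```text
t: 6.6
tool_pos: [0.6351, 0.2371, 0.0954]
tool_rot: [-3.066, -0.674, -0.015]
contact_force: [8.4, 7.7, 0.4]
opening: 0.0251
grip_force: 31.1
```

Run:
```python
from h import *
t,M=detail();p=np.array([.5566,.198]);d=t[:2]-p;print(np.hypot(*d),np.degrees(np.arctan2(d[1],d[0])),np.degrees(np.arctan2(M[1,1],M[0,1])))
```

```text
tcp [0.6351 0.2371 0.0954]
[[0.908, 0.419, 0.009], [0.419, -0.908, 0.005], [0.01, -0.0, -1.0]]
0.0877156172364098 26.48673253914868 -65.19845369157862
```

Call:
send_rows --rows '[[5.5, [0, 0, 0], 0], [5.5, [0, 0, 0], 0], [5.5, [0, 0, 0], 0], [5.5, [0, 0, 0], 0], [5.5, [0, 0, 0], 0], [5.5, [0, 0, 0], 0]]'

```text
t: 7.35
tool_pos: [0.632, 0.2351, 0.0933]
tool_rot: [3.069, 0.673, -0.0]
contact_force: [-0.9, 0.8, 0.5]
opening: 0.0547
grip_force: 0.0
```

Call:
send_rows --rows '[[5.5, [0, 0, -2], 0], [5.5, [0, 0, -3], 0], [5.5, [0, 0, -4], 0], [5.5, [0, 0, -4], 0], [5.5, [0, 0, -3], 0], [5.5, [4, 0, 0], 0], [5.5, [4, 0, 0], 0], [5.5, [4, 0, 0], 0], [5.5, [0, 0, 0], 0], [5.5, [0, 0, 0], 0]]'

```text
t: 8.6
tool_pos: [0.7407, 0.2851, 0.2543]
tool_rot: [3.069, 0.673, 0.001]
contact_force: [-0.4, -0.7, 0.2]
opening: 0.0552
grip_force: 0.0
```

Run:
```python
from h import *
im=ctrl.get_image("top");p=np.array([.5566,.198])
r=handle(im,(.635,.235));print(r)
s=handle(ctrl.get_image("side"),(.635,.235));print(s);print(handle(im,(.549,-.098)))
for q in (r,s):
    if q[0]: d=np.array(q[0][0])-p;print(np.hypot(*d),np.degrees(np.arctan2(d[1],d[0])))
cv2.imwrite("pics/d.png",cv2.cvtColor(im["frame"][120:300,60:300].repeat(3,0).repeat(3,1),cv2.COLOR_RGB2BGR))
```

```text
(((0.6344845294952393, 0.2366567850112915), 0.012799638323485851), array([0.63402596, 0.23641876, 0.1358982 ]), np.int64(119))
(((0.6334800720214844, 0.23550929129123688), 0.012194043956696987), array([0.63222502, 0.23355829, 0.13501253]), np.int64(40))
(((0.5497385263442993, -0.0986131951212883), 0.012201878242194653), array([ 0.54952144, -0.09824367,  0.13637776]), np.int64(114))
0.08695025567589786 26.39679435821012
0.08554234277361993 26.0074496915619
```

View pics/d.png

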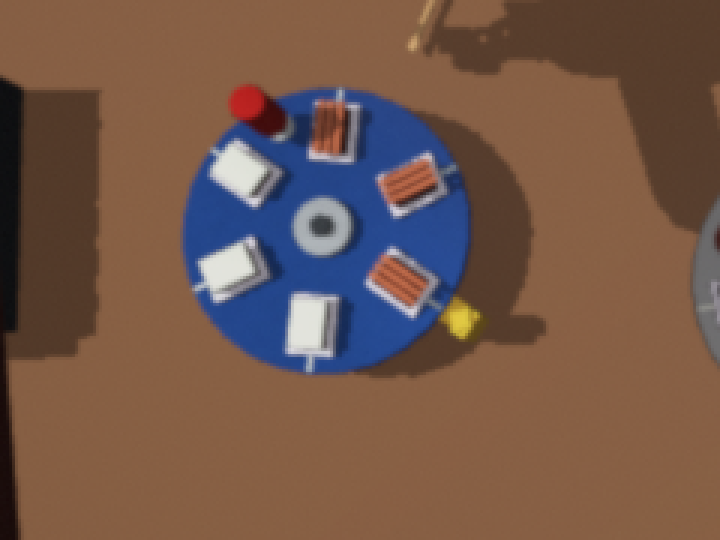

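The top view shows a copper set at the pointer, at about (400,280) and (460,318) in the crop, and the table is released. The handle measures about 1° short, so I'll check that against the nests.

Run:
```python
from h import *
im=ctrl.get_image("top")
for f in (cv2.cvtColor(cv2.imread("pics/a.png"),cv2.COLOR_BGR2RGB),im["frame"]):
    im["frame"]=f;p,e=plate(im);p=toplane(im,(168.4,196.4),.06)
    h=cv2.cvtColor(f,cv2.COLOR_RGB2HSV);H,S,V=[h[...,i] for i in range(3)]
    blue=(H>98)&(H<125)&(S>100);red=((H<6)|(H>174))&(S>200)
    v,u=np.indices(H.shape);r=np.hypot(u-168.4,v-196.4)
    m=(~blue&(r<42)&(r>14)).astype(np.uint8)
    k,l,s,c=cv2.connectedComponentsWithStats(m)
    print(e[0])
    for i in range(1,k):
        if s[i,4]>60:
            x=toplane(im,c[i],.066);d=(x-p)[:2];a=np.degrees(np.arctan2(d[1],d[0]));print(s[i,4],np.hypot(*d).round(4),a.round(1),(a%60).round(1))
print(handle(ctrl.get_image("side"),(.635,.235))[0])
```

```text
(168.57763671875, 196.65658569335938)
311 0.0717 -3.2 56.8
314 0.0718 55.7 55.7
325 0.0708 -62.3 57.7
79 0.084 84.9 24.9
314 0.0694 114.8 54.8
350 0.0708 -122.9 57.1
353 0.0697 175.8 55.8
(168.5319061279297, 196.677734375)
312 0.0716 -3.1 56.9
87 0.0859 27.3 27.3
315 0.0718 55.7 55.7
325 0.0707 -62.2 57.8
311 0.0695 114.9 54.9
357 0.0702 -122.8 57.2
353 0.0697 175.8 55.8
((0.6330994963645935, 0.23493406176567078), 0.011965162120759487)
```

The nest angles match the starting pattern to within 0.1°, so the table has clicked home exactly one station on. The grey table's handle hasn't moved, and the arm is clear.

```bash
python3 -c "
from station import ctrl
print(ctrl.finish_job())"
```

```text
the job is handed in; nothing more can be done
None
```

I turned the blue table exactly one station clockwise, with a bare copper set now at the pointer; the handle is released, the arm is clear, the grey table was not moved, and the job is handed in.

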